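# Load the bun tin with apples for baking

### The arm

A 7-joint arm with a two-finger parallel gripper is mounted at the origin on the work surface. World frame = base frame: x ahead of the robot, y to its left, z up, the work surface at z = 0. Lengths are in m, angles in degrees, forces in N, time in s.
With the tool pointing down it reaches from about 0.35 to 0.775 m from the base axis. Payload 3.1 kg.
Tool frame: the origin (TCP) lies on the centre line of the jaws, within the pads' length; the fingertips stand 17 mm ahead of it and the grasp point (between the pads) lies 2 mm behind it (robot.tip_reach is the distance from the TCP to the fingertips, in m); z points along the fingers, y is the line along which they close (so a half turn about z gives the same grasp; the last joint's range is limited). The gripper opens to 85 mm and grips with 20 to 120 N. Pads are 22 mm wide; open, the fingers measure 114 mm over their backs; the gripper's body (76 mm by 85 mm) begins 54 mm behind the grasp point. The pads swing forward as they close: fully open they stand 13 mm farther back than shut.
Start: joints at [73.814, 17.813, 0.802, 86.603, -0.252, 75.585, -1.558], TCP at [0.131, -0.534, 0.248] pointing down, gripper open.
Joint ranges: [-154.91, 154.91], [-16.99, 109.72], [-72.82, 74.43], [7.12, 147.25], [-82.49, 262.49], [11.32, 116.49], [-174.64, 174.64]. Speed limits (degrees/s): [159.86, 159.86, 180, 180, 180, 180, 180].

### API

Orientations are given as [roll, pitch, yaw] about the fixed x, y, z axes, in that order (R = Rz(yaw) Ry(pitch) Rx(roll)).
In Python, from station import robot, fingers, vision, workorder, recognise gives the robot as it stands. Calls block until the motion is done:
- robot.move_to(position, orientation): joint-space move of the TCP to a pose.
- robot.line_to(position, orientation=None, velocity=0.15, f_stop=None): straight line of the TCP; orientation=None keeps the orientation; velocity is the mean speed in m/s. With f_stop (N) it stops when the force on the tool has changed by that much, and returns True; else False.
- robot.move_j(angles): joint-space move.
- fingers.gripper_to(opening, force=None): opening from 0.0 (shut) to 1.0 (fully open); force is the grip in N (None keeps the last); returns when the fingers have stopped.
- robot.pause(seconds).
- robot.inverse_kinematics(position, orientation): joint angles nearest the present ones, or None.
- vision.grab_frame(name): name is "side" or "top" or "wrist"; returns the picture (420x560x3 uint8, red, green, blue); there is no depth.
- vision.calibration(name): a dict with "mtx" (3x3 intrinsics, pixels), "extrinsics" (4x4, takes a point from world to camera coordinates); the wrist camera has in their place "T_tool_cam" (4x4, takes a point from camera to tool coordinates, whose origin is the TCP and whose axes are the flange's). Camera axes: x right, y up, looking along -z (the intrinsics and any distortion apply to the point x, -y, -z); pixel columns grow to the right and rows downward; lengths in m; the calibration is good to about 2 mm. A picture is of the moment at which its call begins: read the wrist's pose just before it. calibration takes no time and is no camera call.
A pose or a line that the arm cannot do raises robot.PlanningError and nothing moves.
- workorder.close_job(): hands the job in; it is judged then, once.
Trained networks look in the newest picture that a camera, given by its name, has taken for a name from the list of things; names that differ only in an ending like _2 or _b are one class to them, and where a whole thing is asked for, a point or a joint stands for the part that bears it (a point fixed in the world has none). Each returns a list of dicts, best first, with "p" (0 to 1); they miss things now and then, are a little off and sometimes report something else, mostly with a low value. They report only what shows in the picture. A call takes as long as a camera call. They do not tell look-alikes from the thing itself.
- recognise(label, camera): "rect" ([centre column, centre row, width, height] in pixels, round what is visible of it).
Readings, each from a call of its own:
- robot.current_time_s(): time.
- robot.current_joint_positions(): joint angles.
- robot.current_dq(): joint speeds.
- robot.current_joint_torque(): joint torques, N m.
- robot.current_tool_pos(): TCP position.
- robot.current_eef_rot(): TCP orientation.
- robot.current_contact_force(): force on the tool from outside, world axes, zero at the start.
- robot.current_torque(): the same for the moment, N m.
- robot.current_finger_gap(): opening from 0.0 (shut) to 1.0 (fully open).
- robot.current_gripper_force(): force on a finger pad.
Only numpy, scipy, OpenCV 4.12 (cv2) and the standard library are available. Lean on these libraries where they do the work, as an engineer would, in place of code of your own. Each camera call takes 0.05 s, during which the arm holds its last target. There are 200 camera calls.

### The job

Get the bun tin ready for baked apples: take the spice jar out of the tin and stand it upright, wholly on the round cork trivet, and set the three apples from the chopping board into the free cups, so that every cup holds exactly one apple standing upright on the cup's floor, near its middle. Set the apples down rather than dropping them, which would bruise them, and leave the oil bottle, pepper mill and canister standing where they are.

Things in the scene. Friction and masses are not known exactly. Their poses are not given: they have to be found in the camera images.
- tin: dark steel bun tin, fixed: a slab 218 mm (its x) by 324 mm (its y), 30 mm tall, with six straight-walled round cups in two rows of three, 104 mm apart centre to centre, each 88 mm wide and 22 mm deep, a paper disc on each floor; a low wire handle at either y end (at most 30 mm high, reaching 20 mm out). It may lie to the robot's left or right, turned a little. Origin at the centre of its underside
- cup0 (a point): centre of the floor of one cup of the tin, 8 mm above the table and 22 mm below the tin's top face; in the tin's frame at x -52, y -104 mm. It may be empty, or hold an apple or the jar at the start
- cup1 (a point): centre of the floor of one cup of the tin, 8 mm above the table and 22 mm below the tin's top face; in the tin's frame at x -52, y 0 mm. It may be empty, or hold an apple or the jar at the start
- cup2 (a point): centre of the floor of one cup of the tin, 8 mm above the table and 22 mm below the tin's top face; in the tin's frame at x -52, y 104 mm. It may be empty, or hold an apple or the jar at the start
- cup3 (a point): centre of the floor of one cup of the tin, 8 mm above the table and 22 mm below the tin's top face; in the tin's frame at x 52, y -104 mm. It may be empty, or hold an apple or the jar at the start
- cup4 (a point): centre of the floor of one cup of the tin, 8 mm above the table and 22 mm below the tin's top face; in the tin's frame at x 52, y 0 mm. It may be empty, or hold an apple or the jar at the start
- cup5 (a point): centre of the floor of one cup of the tin, 8 mm above the table and 22 mm below the tin's top face; in the tin's frame at x 52, y 104 mm. It may be empty, or hold an apple or the jar at the start
- apple0: whole apple, yellow-green, 66 mm across at its widest (35 mm above its base), 64 mm tall, flat base 36 mm across, a short thin stalk up to 72 mm; about 0.12 to 0.22 kg; origin at the centre of its underside, z up, turned any way; starts standing on the chopping board, in any of its six places
- apple1: whole apple, yellow-green, 66 mm across at its widest (35 mm above its base), 64 mm tall, flat base 36 mm across, a short thin stalk up to 72 mm; about 0.12 to 0.22 kg; origin at the centre of its underside, z up, turned any way; starts standing on the chopping board, in any of its six places
- apple2: whole apple, yellow-green, 66 mm across at its widest (35 mm above its base), 64 mm tall, flat base 36 mm across, a short thin stalk up to 72 mm; about 0.12 to 0.22 kg; origin at the centre of its underside, z up, turned any way; starts standing on the chopping board, in any of its six places
- apple3: whole apple, yellow-green, 66 mm across at its widest (35 mm above its base), 64 mm tall, flat base 36 mm across, a short thin stalk up to 72 mm; about 0.12 to 0.22 kg; origin at the centre of its underside, z up, turned any way; starts already standing in one of the cups, any one
- apple4: whole apple, yellow-green, 66 mm across at its widest (35 mm above its base), 64 mm tall, flat base 36 mm across, a short thin stalk up to 72 mm; about 0.12 to 0.22 kg; origin at the centre of its underside, z up, turned any way; starts already standing in one of the cups, any one
- apple5: whole apple, yellow-green, 66 mm across at its widest (35 mm above its base), 64 mm tall, flat base 36 mm across, a short thin stalk up to 72 mm; about 0.12 to 0.22 kg; origin at the centre of its underside, z up, turned any way; starts already standing in one of the cups, any one
- jar: round spice jar, amber glass with black cap, 46 mm in diameter, 80 mm tall, 0.1 to 0.21 kg; at the start somebody has stood it in one of the cups. Origin at the centre of its underside, z up
- trivet: flat round cork trivet, fixed on the chopping board in any of its six places, 104 mm in diameter, 8 mm thick; origin at the centre of its underside (top face 8 mm above this origin, 26 mm above the table)
- board: light wooden chopping board, fixed, 245 mm (its x) by 355 mm (its y), 18 mm thick, lying on the other side of the table from the tin; the three loose apples, the trivet, the bottle and the mill stand on it in two rows (58 mm either side of the middle along its x) of three (115 mm apart along its y), in random order, each up to 8 mm off either way. Origin at the centre of its underside
- bottle: bystander: green glass oil bottle, 58 mm in diameter, 190 mm tall, standing on the board; loose; origin at the centre of its underside, z up
- mill: bystander: dark turned-wood pepper mill, 52 mm in diameter at its foot, 168 mm tall, standing on the board; loose; origin at the centre of its underside, z up
- canister: bystander: steel storage canister, 96 mm in diameter, 142 mm tall, with a thin wire clasp; it stands on the table beyond the tin and the board, near the middle; loose; origin at the centre of its underside, z up
Mind the look-alikes: they are no part of the job. Leave any red look-alike of the apple5 alone. Leave any pink look-alike of the apple4 alone.

How it is judged (in metres and radians):
At the end, for the whole second after the job is handed in: Every cup has one apple within 20 mm of its centre, on the floor (5 mm), upright (0.2 rad), still. The jar stands upright (0.15 rad), still, on the trivet, within 30 mm of its centre. Bottle, mill and canister are upright, within 20 mm of their starts (horizontal distance between any of apple0, apple1, apple2, apple3, apple4, apple5 and cup0 below 0.02 m and horizontal distance between any of apple0, apple1, apple2, apple3, apple4, apple5 and cup1 below 0.02 m and horizontal distance between any of apple0, apple1, apple2, apple3, apple4, apple5 and cup2 below 0.02 m and horizontal distance between any of apple0, apple1, apple2, apple3, apple4, apple5 and cup3 below 0.02 m and horizontal distance between any of apple0, apple1, apple2, apple3, apple4, apple5 and cup4 below 0.02 m and horizontal distance between any of apple0, apple1, apple2, apple3, apple4, apple5 and cup5 below 0.02 m and z of apple0 in the frame of tin between 0.004 and 0.013 m and angle between each of apple0, apple1, apple2, apple3, apple4, apple5's own z axis and vertical below 0.2 rad and linear speed of each of apple0, apple1, apple2, apple3, apple4, apple5, jar below 0.02 m/s and z of apple1 in the frame of tin between 0.004 and 0.013 m and z of apple2 in the frame of tin between 0.004 and 0.013 m and z of apple3 in the frame of tin between 0.004 and 0.013 m and z of apple4 in the frame of tin between 0.004 and 0.013 m and z of apple5 in the frame of tin between 0.004 and 0.013 m and horizontal distance between jar and trivet below 0.03 m and z of jar in the frame of trivet between 0.005 and 0.012 m and angle between each of jar, bottle, mill, canister's own z axis and vertical below 0.15 rad and distance of each of bottle, mill, canister from where it was at the start of the episode below 0.02 m); the robot touches nothing.
It fails at once if the bottle is tipped, or pushed more than 20 mm (distance of bottle from where it was at the start of the episode above 0.02 m or angle between bottle's own z axis and vertical above 0.3 rad).
It fails at once if the mill is tipped, or pushed more than 20 mm (distance of mill from where it was at the start of the episode above 0.02 m or angle between mill's own z axis and vertical above 0.3 rad).
It fails at once if the canister is tipped, or pushed more than 20 mm (distance of canister from where it was at the start of the episode above 0.02 m or angle between canister's own z axis and vertical above 0.3 rad).
It fails at once if an apple is dropped into the tin and bruised (it comes down at more than 0.7 m/s) ((z of apple0 in the frame of tin below 0.028 m and linear speed of apple0 above 0.7 m/s and horizontal distance between apple0 and tin below 0.16 m) or (z of apple1 in the frame of tin below 0.028 m and linear speed of apple1 above 0.7 m/s and horizontal distance between apple1 and tin below 0.16 m) or (z of apple2 in the frame of tin below 0.028 m and linear speed of apple2 above 0.7 m/s and horizontal distance between apple2 and tin below 0.16 m) or (z of apple3 in the frame of tin below 0.028 m and linear speed of apple3 above 0.7 m/s and horizontal distance between apple3 and tin below 0.16 m) or (z of apple4 in the frame of tin below 0.028 m and linear speed of apple4 above 0.7 m/s and horizontal distance between apple4 and tin below 0.16 m) or (z of apple5 in the frame of tin below 0.028 m and linear speed of apple5 above 0.7 m/s and horizontal distance between apple5 and tin below 0.16 m)).
It also fails if it takes over 72 s, if anything falls off the work surface, if the arm or the gripper's body presses on something with over 40 N, if the wrist force passes 120 N, or if a joint passes its speed limit or range.

## Working session

There is one attempt and no reset: what is moved stays moved. The work goes in short steps, each a Python script; the robot and the scene stay as the last script left them, time stands still between calls to the robot, and variables do not carry over. Pictures are saved under pics/ and viewed, at most 10 in all, crops included, and the job is handed in when it is done.

```bash
mkdir -p pics; ls; python3 - <<'E'
from station import robot, fingers, vision, workorder, recognise
import cv2,numpy as np
for n in ("top","side"):
    f=vision.grab_frame(n); cv2.imwrite(f"pics/{n}0.png",f[:,:,::-1]); 
    c=vision.calibration(n); print(n,{k:np.round(v,4).tolist() if not isinstance(v,str) else v for k,v in c.items()})
print({k:np.round(v,4).tolist() for k,v in vision.calibration("wrist").items()})
print(robot.current_time_s(),robot.current_tool_pos(),robot.current_eef_rot(),robot.tip_reach)
for l in ("apple0","jar","trivet","bottle","mill","canister","tin","board"):
    for cam in ("top",):
        print(l,cam,[(np.round(d["rect"]).tolist(),round(d["p"],2)) for d in recognise(l,cam)])
E
```

```text
pics
top {'mtx': [[430.1687, 0.0, 281.5738], [0.0, 430.1687, 205.9387], [0.0, 0.0, 1.0]], 'extrinsics': [[-0.0227, -0.9995, 0.022, 0.0041], [0.9978, -0.0212, 0.0628, -0.5393], [-0.0623, 0.0234, 0.9978, -0.918], [0.0, 0.0, 0.0, 1.0]]}
side {'mtx': [[530.9429, 0.0, 284.6035], [0.0, 530.9429, 215.4148], [0.0, 0.0, 1.0]], 'extrinsics': [[0.9771, -0.2124, -0.0161, -0.536], [0.1303, 0.5363, 0.8339, -0.1268], [-0.1685, -0.8169, 0.5516, -1.1149], [0.0, 0.0, 0.0, 1.0]]}
{'mtx': [[317.2392, 0.0, 280.2968], [0.0, 317.2392, 209.8401], [0.0, 0.0, 1.0]], 'T_tool_cam': [[0.0004, 0.9641, 0.2656, 0.0665], [1.0, -0.0004, -0.0002, 0.0006], [-0.0001, 0.2656, -0.9641, -0.1253], [0.0, 0.0, 0.0, 1.0]]}
0.1 [ 0.13105847 -0.53351064  0.24731513] [-1.79875356e+02  3.44770234e-03  1.38023558e+01] 0.017
apple0 top [([349.0, 245.0, 30.0, 30.0], 0.97), ([442.0, 226.0, 34.0, 31.0], 0.91), ([113.0, 188.0, 35.0, 35.0], 0.9), ([162.0, 251.0, 30.0, 26.0], 0.87), ([392.0, 321.0, 32.0, 31.0], 0.83), ([395.0, 231.0, 32.0, 31.0], 0.76), ([221.0, 208.0, 32.0, 35.0], 0.72), ([340.0, 306.0, 29.0, 33.0], 0.58)]
jar top [([334.0, 194.0, 26.0, 27.0], 0.69), ([385.0, 209.0, 167.0, 131.0], 0.67)]
trivet top [([172.0, 201.0, 44.0, 52.0], 0.91), ([387.0, 213.0, 172.0, 134.0], 0.54)]
bottle top [([216.0, 263.0, 32.0, 35.0], 0.91), ([442.0, 227.0, 34.0, 34.0], 0.29)]
mill top [([95.0, 245.0, 55.0, 25.0], 0.84)]
canister top [([280.0, 91.0, 50.0, 64.0], 0.81)]
tin top [([386.0, 209.0, 171.0, 131.0], 0.64), ([348.0, 244.0, 31.0, 29.0], 0.63)]
board top [([172.0, 228.0, 182.0, 137.0], 0.68)]
```

View pics/top0.png

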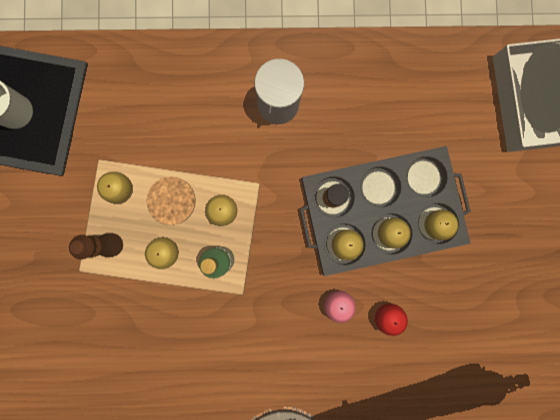

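View pics/side0.png

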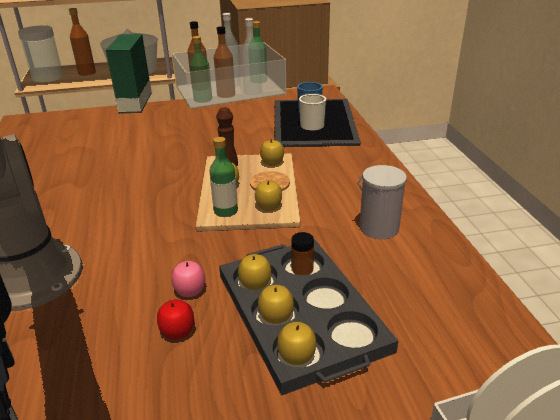

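The top view shows the tin on the right (-y), with its corners at about (301,178), (446,148), (469,243) and (323,274). The jar is in the far-left cup at (334,196), and the cups at (379,187) and (425,177) are empty. On the board are apples at (114,187), (221,209) and (162,252), the trivet at (171,201), the mill foot at about (110,245) and the bottle at (216,263). The pink and red look-alikes lie on the table in front of the tin. The side view agrees with this.

```bash
cat > h.py <<'E'
import numpy as np, cv2
from station import robot, fingers, vision, workorder, recognise
def unproj(uv,z,cam="top"):
    c=vision.calibration(cam);K=np.array(c["mtx"]);E=np.array(c["extrinsics"])
    d=np.linalg.inv(K)@[uv[0],uv[1],1.]; d=E[:3,:3].T@(d*[1,-1,-1]); o=-E[:3,:3].T@E[:3,3]
    return (o+d*(z-o[2])/d[2])[:2]
E
python3 - <<'E'
from h import *
im=cv2.imread("pics/top0.png"); hsv=cv2.cvtColor(im,cv2.COLOR_BGR2HSV)
# apples: saturated yellow
m=cv2.inRange(hsv,(18,165,60),(40,255,255)); m=cv2.morphologyEx(m,cv2.MORPH_OPEN,np.ones((3,3)))
n,_,st,ce=cv2.connectedComponentsWithStats(m)
for s,c in zip(st[1:],ce[1:]):
    if s[4]>150: b=(s[0]+(s[2]-1)/2,s[1]+(s[3]-1)/2); print("yel",s,np.round(b,1),np.round(c,1),"board",np.round(unproj(b,.053),4),"tin",np.round(unproj(b,.043),4))
# tin corners from dark grey mask
g=cv2.inRange(hsv,(0,0,30),(179,90,130)); g[:,:290]=0; g[:,480:]=0; g[:140]=0; g[285:]=0
g=cv2.morphologyEx(g,cv2.MORPH_CLOSE,np.ones((5,5)));g=cv2.morphologyEx(g,cv2.MORPH_OPEN,np.ones((9,9)))
c=max(cv2.findContours(g,0,1)[0],key=cv2.contourArea); print("minrect",cv2.boxPoints(cv2.minAreaRect(c)).round(1).tolist())
w=cv2.inRange(hsv,(0,0,150),(179,70,255)); w[:,:290]=0;w[:,480:]=0;w[:140]=0;w[285:]=0
n,_,st,ce=cv2.connectedComponentsWithStats(w)
for s,cc in zip(st[1:],ce[1:]):
    if s[4]>100: print("disc",s,np.round(unproj(cc,.008),4))
P=np.array([unproj(p,.030) for p in [(301,178),(446,148),(469,243),(323,274)]]); print(P.round(4).tolist())
L=np.array([[.109,.162],[.109,-.162],[-.109,-.162],[-.109,.162]])
a,b=P-P.mean(0),L; th=np.arctan2((b[:,0]*a[:,1]-b[:,1]*a[:,0]).sum(),(a*b).sum()); R=np.array([[np.cos(th),-np.sin(th)],[np.sin(th),np.cos(th)]])
print("tin",P.mean(0),np.degrees(th),"res",(P-(P.mean(0)+L@R.T)).round(4).tolist())
for x in(-.052,.052):
    for y in(-.104,0,.104): print("cup",x,y,(P.mean(0)+R@[x,y]).round(4))
print("trivet",unproj((171,201),.026),"jar top",unproj((334,194),.05),unproj((337,195),.088))
t=cv2.resize(im[140:310,60:480],None,fx=1.9,fy=1.9,interpolation=cv2.INTER_CUBIC); cv2.imwrite("pics/crop.png",t)
t=np.array(vision.calibration("top")["extrinsics"]);print("cam",-t[:3,:3].T@t[:3,3])
print("bottle",unproj((209,267),.208),unproj((216,263),.1),"can",unproj((279,82),.142))
E
```

```text
minrect [[299.5, 177.3000030517578], [454.5, 142.89999389648438], [476.5, 241.6999969482422], [321.5, 276.1000061035156]]
disc [408 161  32  33 848] [ 0.5974 -0.3239]
disc [362 171  33  33 835] [ 0.5766 -0.2223]
disc [319 199  30  15 164] [ 0.5319 -0.1241]
[[0.5978, -0.0506], [0.6573, -0.3687], [0.45, -0.4089], [0.3916, -0.0922]]
tin [ 0.52419307 -0.23011073] 10.723635839753488 res [[-0.0033, 0.0], [-0.0041, 0.0003], [0.0027, 0.0006], [0.0047, -0.001]]
cup -0.052 -0.104 [ 0.4925 -0.342 ]
cup -0.052 0 [ 0.4731 -0.2398]
cup -0.052 0.104 [ 0.4537 -0.1376]
cup 0.052 -0.104 [ 0.5946 -0.3226]
cup 0.052 0 [ 0.5753 -0.2204]
cup 0.052 0.104 [ 0.5559 -0.1183]
trivet [0.55433624 0.2290715 ] jar top [ 0.56003602 -0.11790414] [ 0.55454913 -0.11833326]
cam [0.48099611 0.01412957 0.94976915]
bottle [0.42558146 0.12298194] [0.42495406 0.12508929] can [ 0.76949697 -0.00524566]
```

View pics/crop.png

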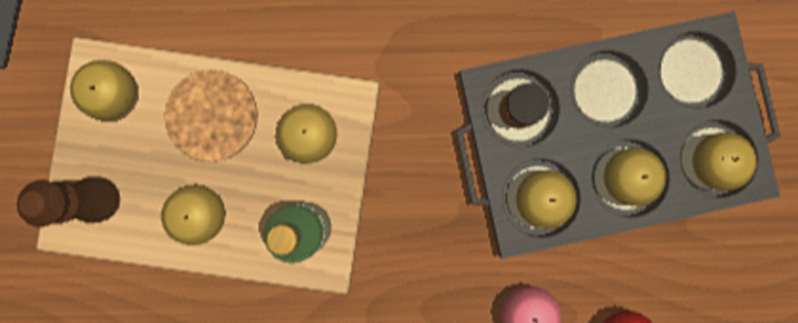

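```bash
cat >> h.py <<'E'
Z=0.30
A=unproj((114.5,187.5),.053);B=unproj((221,209.5),.053);C=unproj((161.8,252.3),.053)
TRIV=unproj((170.8,200.7),.026); JAR=np.array([.5545,-.1183])
CUP3,CUP4,CUP5=np.array([[.5960,-.3232],[.576,-.2213],[.556,-.1185]])
YB,YT=-8.4,-34.3
O=lambda y:[180,0,y]
P=lambda xy,z:[float(xy[0]),float(xy[1]),float(z)]
def pick(xy,z,yaw,force=30,grip_open=1.0):
    fingers.gripper_to(grip_open)
    robot.move_to(P(xy,Z),O(yaw))
    robot.line_to(P(xy,z+.05),velocity=.25)
    if robot.line_to(P(xy,z),velocity=.08,f_stop=8): print("hit on descent",robot.current_tool_pos())
    fingers.gripper_to(0.0,force)
    print("gap",robot.current_finger_gap(),"F",robot.current_gripper_force(),robot.current_tool_pos())
    robot.line_to(P(xy,Z),velocity=.25)
    print("lifted gap",robot.current_finger_gap(),robot.current_time_s())
def place(xy,z,yaw,op=1.0):
    robot.move_to(P(xy,Z),O(yaw))
    robot.line_to(P(xy,z+.02),velocity=.25)
    hit=robot.line_to(P(xy,z-.003),velocity=.04,f_stop=4)
    print("contact",hit,robot.current_tool_pos(),robot.current_contact_force())
    fingers.gripper_to(op)
    robot.line_to(P(xy,Z),velocity=.25)
    print("done",robot.current_time_s(),"gap",robot.current_finger_gap())
E
python3 - <<'E'
from h import *
print(A,B,C,TRIV)
for n,xy,y in (("A",A,YB),("B",B,YB),("C",C,YB),("T",TRIV,YB),("3",CUP3,YT),("4",CUP4,YT),("5",CUP5,YT)):
    for z in (.05,Z):
        q=robot.inverse_kinematics(P(xy,z),O(y)); print(n,z,None if q is None else np.round(q))
robot.move_to(P(B,Z),O(YB)); print(robot.current_time_s(),robot.current_contact_force())
cv2.imwrite("pics/w0.png",vision.grab_frame("wrist")[:,:,::-1])
p,r=robot.current_tool_pos(),robot.current_eef_rot()
from scipy.spatial.transform import Rotation as Ro
c=vision.calibration("wrist");K=np.array(c["mtx"]);T=np.eye(4);T[:3,:3]=Ro.from_euler("xyz",r,degrees=True).as_matrix();T[:3,3]=p;T=T@c["T_tool_cam"]
for d in recognise("apple0","wrist"):
    u=d["rect"]; v=T[:3,:3]@((np.linalg.inv(K)@[u[0],u[1],1])*[1,-1,-1]); o=T[:3,3]; print(np.round(u),d["p"],(o+v*(.053-o[2])/v[2]).round(4))
E
```

```text
[0.58276587 0.33930385] [0.53227211 0.11940164] [0.44647951 0.24235887] [0.5549895  0.22949319]
A 0.05 [  -6.   49.  -45.   77.   36.   68. -153.]
A 0.3 [  -6.   43.  -59.   56.   36.   97. -150.]
B 0.05 [  14.   34.  -39.  100.   26.   55. -134.]
B 0.3 [  26.   26.  -60.   80.   22.   86. -131.]
C 0.05 [  11.   39.  -58.  106.   39.   58. -162.]
C 0.3 [ -48.   12.   22.   88.   -4.   81. -125.]
T 0.05 [   2.   40.  -40.   91.   29.   59. -144.]
T 0.3 [   7.   31.  -52.   71.   24.   89. -140.]
3 0.05 [ 29.  42.  -4.  78.   3.  61. -99.]
3 0.3 [ 30.  34.  -6.  56.   4.  91. -99.]
4 0.05 [  25.   36.   -8.   89.    6.   56. -109.]
4 0.3 [  28.   26.  -13.   69.    6.   86. -109.]
5 0.05 [  22.   32.  -16.   97.   11.   53. -123.]
5 0.3 [  27.   21.  -23.   77.    8.   84. -120.]
3.2083 [ 0.08180305  0.23448274 -0.19805348]
[550. 180.  20.  46.] 0.93 [ 0.4864 -0.1992  0.053 ]
[476. 298.  58.  46.] 0.83 [ 0.3401 -0.1148  0.053 ]
[540. 309.  39.  53.] 0.77 [ 0.3111 -0.1999  0.053 ]
[ 86. 165.  68.  57.] 0.69 [0.5842 0.3399 0.053 ]
[496. 210.  67.  53.] 0.64 [ 0.4578 -0.1376  0.053 ]
[278. 183.  58.  56.] 0.62 [0.5299 0.1203 0.053 ]
[196. 263.  53.  51.] 0.58 [0.444  0.2394 0.053 ]
```

The wrist-camera estimates agree with the top camera to about 3 mm. Next I move the first apple.

```bash
python3 - <<'E'
from h import *
pick(B,.018+.044,YB)
print(np.round(robot.current_joint_positions()))
cv2.imwrite("pics/s1.png",vision.grab_frame("side")[:,:,::-1])
E
```

```text
gap 0.7491431348801912 F 32.435425501316786 [0.53280447 0.11977022 0.06325841]
lifted gap 0.74059108437674 6.9
[  26.   26.  -60.   80.   22.   86. -131.]
```

View pics/s1.png

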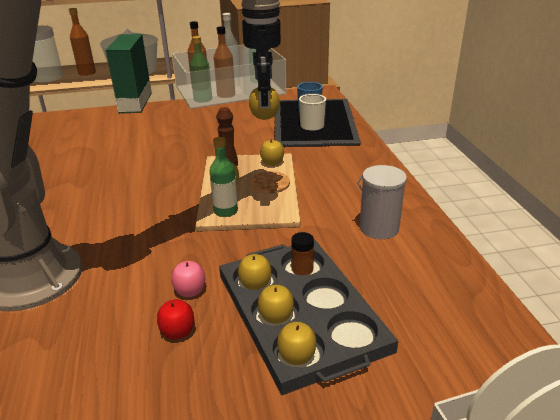

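The apple hangs upright in the jaws at (264,103). I'll place it in cup3.

```bash
python3 - <<'E'
from h import *
place(CUP3,.053,YT)
cv2.imwrite("pics/s2.png",vision.grab_frame("side")[200:,150:450,::-1])
E
```

```text
contact True [ 0.59577557 -0.32344525  0.05326433] [-0.13671612  0.33249857  2.86961255]
done 11.65 gap 1.0028945919015886
```

View pics/s2.png

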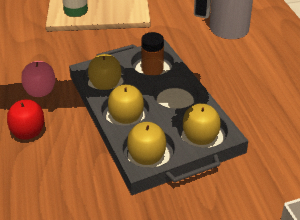

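The apple stands upright near the middle of cup3, at (202,124) in the crop. I'll do the next apple and then the jar.

```bash
python3 - <<'E'
from h import *
pick(A,.062,YB); place(CUP4,.053,YT)
pick(JAR,.066,YT)
cv2.imwrite("pics/s3.png",vision.grab_frame("side")[:,:,::-1])
E
```

```text
gap 0.740382229564728 F 33.669860386289656 [0.5832452  0.34004984 0.06340864]
lifted gap 0.7449928278920537 17.3917
contact True [ 0.57577857 -0.22162027  0.05327294] [-0.29401281 -0.38868216  4.09183687]
done 22.4667 gap 0.9988175563671697
gap 0.5267355142894431 F 30.8535367785953 [ 0.55497665 -0.11819964  0.06662987]
lifted gap 0.5250895113920672 26.375
```

View pics/s3.png

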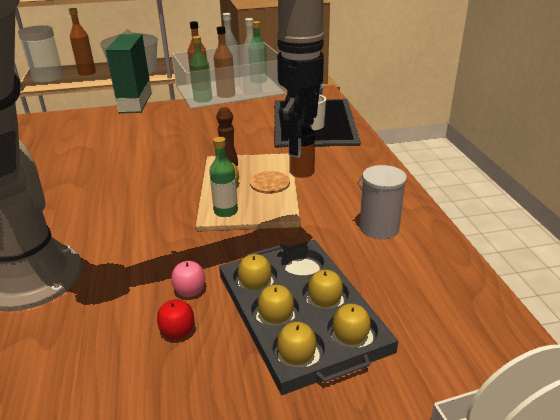

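The jar is held upright and cups 3 and 4 are filled. Now the jar goes to the trivet and the last apple to cup5.

```bash
python3 - <<'E'
from h import *
place(TRIV,.0845,YB)
pick(C,.062,YB); place(CUP5,.053,YT)
robot.move_to([.35,-.1,.4],O(YT)); robot.pause(.3)
a=vision.grab_frame("side")[90:390,150:420,::-1]; b=vision.grab_frame("top")[130:300,60:480,::-1]
b=cv2.resize(b,None,fx=1.2,fy=1.2); s=np.zeros((a.shape[0]+b.shape[0],b.shape[1],3),np.uint8); s[:a.shape[0],:a.shape[1]]=a; s[a.shape[0]:]=b
cv2.imwrite("pics/fin.png",s); print(robot.current_time_s())
E
```

```text
contact True [0.55502098 0.22966631 0.0844614 ] [ 0.55954116 -0.17717084  3.7258663 ]
done 30.675 gap 0.9996861260949168
gap 0.7416374241752571 F 32.57116740569472 [0.44694238 0.24293685 0.06312487]
lifted gap 0.7429217530919299 34.525
contact True [ 0.55579562 -0.11879858  0.05306915] [ 0.08363688 -0.05492028  4.63281114]
done 39.0 gap 1.0008053989064252
40.3167
```

View pics/fin.png

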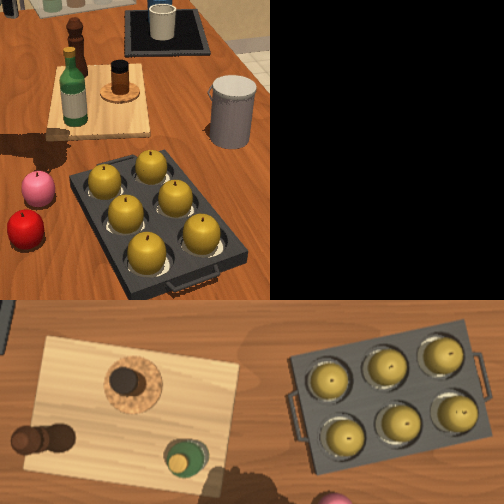

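All six cups hold an upright apple and the jar stands on the trivet. Before handing in, I'll check the apple and jar offsets numerically.

```bash
python3 - <<'E'
from h import *
vision.grab_frame("top")
th=np.radians(10.9);R=np.array([[np.cos(th),-np.sin(th)],[np.sin(th),np.cos(th)]]);t=np.array([.525,-.231])
for d in recognise("apple0","top"):
    l=R.T@(unproj(d["rect"][:2],.043)-t)
    c=np.array([np.sign(l[0])*.052,.104*np.clip(np.round(l[1]/.104),-1,1)]); print(np.round(l*1e3),"off mm",round(1e3*np.linalg.norm(l-c)))
E
```

```text
[-51.  -1.] off mm 2
[-218.   42.] off mm 171
[ -58. -112.] off mm 10
[-171.  139.] off mm 124
[  55. -109.] off mm 6
[-54.  95.] off mm 9
[ 49. 106.] off mm 3
[46.  1.] off mm 6
[-32. 373.] off mm 270
[302. 168.] off mm 258
```

All apples are within about 10 mm of their cup centres, so I'm handing in.

```bash
python3 -c "
from station import workorder
print(workorder.close_job())"
```

```text
the job is handed in; nothing more can be done
None
```

I handed the job in after about 40 s: each cup holds one upright apple (within about 10 mm of centre by the top camera), the jar stands on the trivet, and the bottle, mill, canister and both look-alikes were left alone; the hand-in call gave no verdict.

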